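Open the topping station and unscrew a jar's cap

TASK

Swing the clear cover of the topping station up and back until it stands a little past upright and stays there by itself, then unscrew the tight cap of the jar with the widest, flat cap while the jar stays down in its well, which braces it against turning. Turn the cap anticlockwise only until its thread lets go, lift it straight off without pulling the jar up, and finish while still holding it level in the gripper, over the open mouth and about two centimetres clear of the rim. Leave the other jars and everything else on the table where they are.

Things in the scene. Friction and masses are not known exactly. Their poses are not given: they have to be found in the camera images.
- station: topping station: open steel box 150 (its x) x 370 (y) x 118 mm high, walls 3 mm, fixed; place and yaw vary. Origin: centre of underside; front (-x) faces the robot. Deck 60 mm above the table with three 74 mm square wells at x = 0, y = -110, 0, 110 mm, floors 8 mm above the table; one square jar stands in each, in any order, its cap above the deck and below the rim
- cover (a joint): angle (rad) of the station's flat clear cover (150 x 370 x 5 mm, 0.35 kg), hinged along the top of the far (+x) wall: 0 = closed on the rim, grows as the front edge swings up and back, pi/2 = upright, stop at 2.6. Stiff hinge (0.6 N m friction): stays where it is left. Starts at 0 to 0.3; lifting it by the handle takes about 6 N
- cover_handle (a point): middle of the cover's handle: round steel bar 10 mm thick, 130 mm long, parallel to the hinge, on two stubs 62 mm either side of this point, 35 mm out from the cover's front edge and in its plane. Closed, it is 122 mm above the table, 35 mm in front of the front wall, free all round. 185 mm from the hinge axis; moves with the cover
- cover_hinge (a point): middle of the cover's hinge axis (along the station's y), 119 mm above the table, 75 mm behind (+x of) the station's origin
- jar: the jar to open: square glass jar, body 70 x 70 x 70 mm, round neck above, about 0.45 kg, loose in its well with 2 mm play all round (turns about 3 degrees, then is braced). Origin: centre of underside; z up, x and y square to its sides. Rim 89 mm above the underside; four short sloping thread ramps on the neck
- jar_rim (a point): centre of the jar's mouth, at the rim, 10 mm above the cap's lower edge while the cap is on
- cap: its cap, the widest one: brass-coloured metal, 63 mm wide, 18 mm high, flat top, knurled skirt, 0.05 kg. Origin: centre of the skirt's lower edge, 79 mm above the jar's underside when on. Positive yaw loosens: starts tight (about 0.5 N m) with its x along the jar's x, climbs 3.8 mm per rad, lifts off freely from 41 to 73 degrees, where its lugs meet the next ramps. 40 mm free all round
- cap_mark (a point): a small embossed bar on the cap's top, 27 mm from its axis along the cap's x: shows how far the cap has been turned
- jar_narrow: bystander: like the jar, in another well, but with a narrow domed cap, also brass-coloured, 40 mm in diameter, top 99 mm above its underside. Origin: centre of its underside
- jar_shaker: bystander: like the jar, in another well, but with a conical shaker top, also brass-coloured, 50 mm in diameter, top 102 mm above its underside. Origin: centre of its underside
- tumbler_a: bystander: blue tumbler, 74 mm wide, 130 mm high, origin at its underside
- tumbler_b: bystander: blue tumbler, 72 mm wide, 90 mm high, origin at its underside
- plates: bystander: stack of white plates, 170 mm wide, 46 mm high, origin at its underside
- jug: bystander: clear jug 100 mm wide, 120 mm high with a handle, origin at its underside
- crock: bystander: steel utensil crock 104 mm wide, 140 mm high, utensils up to 250 mm, origin at its underside
- salt: bystander: small salt shaker 44 mm wide, 82 mm high, origin at its underside

How it is judged:
On the way, in this order (a step that is already met when the one before it is completed fails the run):
1. the cover stands a little past upright (1.5 to 2.1 rad) and has been let go (value of joint cover between 1.5 and 2.1 rad and contact force between the fingers and station below 0.5 N), for 0.2 s.
2. the cap has been turned loose by at least 38 degrees relative to the jar, with the jar down in its well (value of joint cover between 1.5 and 2.1 rad and z of jar in the frame of station below 0.012 m and angle between jar's own z axis and vertical below 0.08 rad and x of cap_mark in the frame of jar below 0.0213 m and y of cap_mark in the frame of jar above 0 m and horizontal distance between cap and jar_rim below 0.01 m), for 0.1 s.
At the end, for the whole second after the job is handed in: gripper holds the cap (over 3 N), still, level within 0.15 rad, lower edge 4 to 45 mm above the rim, centred within 15 mm, touching neither jar nor station, turned less than 100 degrees in all; jar down in its well (within 4 mm, tilt under 0.08 rad); cover at 1.5 to 2.1 rad (value of joint cover between 1.5 and 2.1 rad and z of jar in the frame of station below 0.012 m and angle between jar's own z axis and vertical below 0.08 rad and z of cap in the frame of jar_rim between 0.004 and 0.045 m and horizontal distance between cap and jar_rim below 0.015 m and angle between cap's own z axis and vertical below 0.15 rad and linear speed of cap below 0.02 m/s and x of cap_mark in the frame of jar above -0.005 m and y of cap_mark in the frame of jar above 0 m and contact force between the fingers and cap above 3 N and contact force between cap and jar below 0.2 N and contact force between cap and station below 0.2 N); the arm keeps its last pose, push and grip.
It fails at once if the jar is pulled up out of its well by more than 10 mm (z of jar in the frame of station above 0.018 m).
It fails at once if another jar or anything else standing on the table is moved by more than 20 mm (distance of any of jar_narrow, jar_shaker, tumbler_a, tumbler_b, plates, jug, crock, salt from where it was at the start of the episode above 0.02 m).
It also fails if it takes over 51 s, if anything falls off the work surface, if the arm or the gripper's body presses on something with over 40 N, if the wrist force passes 120 N, or if a joint passes its speed limit or range.

ROBOT

A 7-joint arm with a two-finger parallel gripper is mounted at the origin on the work surface. World frame = base frame: x ahead of the robot, y to its left, z up, the work surface at z = 0. Lengths are in m, angles in rad, forces in N, time in s.
With the tool pointing down it reaches from about 0.4 to 0.85 m from the base axis. Payload 10.4 kg.
Tool frame: the origin (TCP) lies on the centre line of the jaws, within the pads' length; the fingertips stand 11 mm ahead of it and the grasp point (between the pads) lies 8 mm behind it (tip_reach is the distance from the TCP to the fingertips, in m); z points along the fingers, y is the line along which they close (so a half turn about z gives the same grasp; the last joint's range is limited). The gripper opens to 85 mm and grips with 20 to 120 N. Pads are 22 mm wide; open, the fingers measure 114 mm over their backs; the gripper's body (76 mm by 85 mm) begins 54 mm behind the grasp point. The pads swing forward as they close: fully open they stand 13 mm farther back than shut.
Start: joints at [-1.135, 0.332, -0.065, 1.46, 0.022, 1.35, -0.088], TCP at [0.277, 0.56, 0.242] pointing down, gripper open.
Joint ranges: [-2.6, 2.6], [-0.5, 2.12], [-1.47, 1.34], [0.16, 2.42], [-1.27, 4.41], [0.06, 2.06], [-2.6, 2.6]. Speed limits (rad/s): [2.22, 2.22, 2.79, 2.79, 3.14, 3.14, 3.14].

INTERFACE

Orientations are given as a unit quaternion [x, y, z, w].
In Python, from workcell import get_obs, camera, hand_in, tip_reach gives the robot as it stands. The module is installed in compiled form; this text tells all that it offers.
- The arm moves only by the tool move_arm, never from a script. Its argument "plan" is a list of rows, each an object with "delta_pos": the shift along the tool's x, y, z in m, a list of three; "turn": the turn, a rotation vector about the tool's x, y, z in rad, a list of three; "fingers": the closure, from 0 (fully open) to 1 (shut). A call has 1 to 12 rows; each row is the pose to reach, as a shift and turn from the pose commanded when the call began, along the tool's axes at that moment; what a row does not reach only later rows make up. A row lasts 1/8 s, in which the tool goes at most 62.5 mm and 10.7 degrees, less where a joint would pass 70% of its speed; a pose out of reach is approached as far as the arm can. A call with a gripper value outside its range is refused whole. The fingers move at their own pace and stop on an object; "force" is the grip in N (left out, the last holds). Time passes only in rows, so rows that repeat a pose let the fingers close. It gives the time, the measured TCP pose, the force, the opening and the grip force at its end, in the units of the state.
- get_obs(): the state, without advancing time (a new reading comes with each control period).
- camera(name): name is "side" or "top" or "wrist"; returns a dict with "color" (480x640x3 uint8, red, green, blue), "range_z" (480x640 float32, m along the optical axis (not along the pixel's ray), 0 where there is no reading), "fx", "fy", "cx", "cy" (pixels), "k1" (the pictures are not rectified: a ray, as slopes to the right and down, at radius r is drawn at 1 + k1 r^2 times it, then the intrinsics apply), "R" (3x3) and "t" (3): a world point X has camera coordinates R X + t; the wrist camera has in their place "tool_from_camera" (4x4, takes a point from camera to tool coordinates, whose origin is the TCP and whose axes are the flange's). Camera axes: x right, y down, z forward; pixel columns grow to the right and rows downward; lengths in m; the calibration is good to about 2 mm. A picture is of the moment at which its call begins: read the wrist's pose just before it.
- hand_in(): hands the job in; it is judged then, once.
The state is a dict: "clock": time; "joint_pos": joint angles; "joint_velocities": joint speeds; "tau": joint torques, N m; "position": TCP position; "ee_rot": TCP orientation; "ft_force": force on the tool from outside, world axes, zero at the start; "torque": the same for the moment, N m; "grip_width": opening from 0.0 (shut) to 1.0 (fully open); "grasp_force": force on a finger pad.
Only numpy, scipy, OpenCV 4.12 (cv2) and the standard library are available. Lean on these libraries where they do the work, as an engineer would, in place of code of your own. Each camera call takes 0.05 s, during which the arm holds its last target. There are 200 camera calls.

## Working session

There is one attempt and no reset: what is moved stays moved. The work goes in short steps, Python scripts to look and compute and a tool call to move; the robot and the scene stay as the last step left them, time stands still between calls to the robot, and variables do not carry over. Pictures are saved under pics/ and viewed, at most 10 in all, crops included, and the job is handed in when it is done.

Besides the shell and the picture viewer there is one more tool, called after "Request:" as name(argument=value, ...) on one line, values as JSON. move_arm: Moves the arm, as the interface text tells. Its arguments: {"type":"object","properties":{"plan":{"type":"array","items":{"type":"object","properties":{"delta_pos":{"type":"array","items":{"type":"number"}},"turn":{"type":"array","items":{"type":"number"}},"fingers":{"type":"number"}}}},"force":{"type":"number"}},"required":["plan"]}

```bash
mkdir -p pics; cat > h.py <<'E'
import numpy as np, cv2
from scipy.spatial.transform import Rotation as Ro
from workcell import get_obs, camera, hand_in, tip_reach
def cam(name):
    o=get_obs(); c=camera(name)
    if name=='wrist':
        T=np.eye(4);T[:3,:3]=Ro.from_quat(o['ee_rot']).as_matrix();T[:3,3]=o['position']
        W=T@np.array(c['tool_from_camera'])
    else:
        W=np.eye(4);W[:3,:3]=np.array(c['R']).T;W[:3,3]=-np.array(c['R']).T@np.array(c['t'])
    c['W']=W; return c
def save(c,fn): cv2.imwrite(fn,c['color'][:,:,::-1])
def rays(c,uv):
    uv=np.atleast_2d(np.array(uv,float))
    d=np.stack([(uv[:,0]-c['cx'])/c['fx'],(uv[:,1]-c['cy'])/c['fy']],1); s=d.copy()
    for _ in range(20): s=d/(1+c['k1']*(s**2).sum(1,keepdims=True))
    r=np.c_[s,np.ones(len(s))]
    return c['W'][:3,3], r@c['W'][:3,:3].T
def onplane(c,uv,z):
    o,r=rays(c,uv); return o+r*((z-o[2])/r[:,2])[:,None]
def depthpts(c,uv):
    uv=np.atleast_2d(np.array(uv,int)); o,r=rays(c,uv)
    return o+r*c['range_z'][uv[:,1],uv[:,0]][:,None]
def tri(c1,p1,c2,p2):
    o1,r1=rays(c1,p1);o2,r2=rays(c2,p2);A=np.c_[r1[0],-r2[0]]
    s=np.linalg.lstsq(A,o2-o1,rcond=None)[0]; a=o1+s[0]*r1[0];b=o2+s[1]*r2[0]
    return (a+b)/2,np.linalg.norm(a-b)
E
python3 - <<'E'
from h import *
for n in ['top','side']:
    c=cam(n); save(c,f'pics/{n}0.png'); print(n,c['W'].round(3).tolist(),c['fx'],c['k1'])
print({k:np.round(v,3).tolist() for k,v in get_obs().items()},tip_reach)
E
```

```text
top [[-0.018, -0.984, 0.176, 0.35], [-1.0, 0.021, 0.013, 0.029], [-0.017, -0.175, -0.984, 1.444], [0.0, 0.0, 0.0, 1.0]] 491.127298903764 0.002096649423727699
side [[0.146, -0.599, 0.787, -0.422], [-0.989, -0.078, 0.125, -0.115], [-0.013, -0.797, -0.604, 0.909], [0.0, 0.0, 0.0, 1.0]] 539.8894049087447 0.05535704970449774
{'clock': 0.1, 'joint_pos': [-1.135, 0.333, -0.065, 1.461, 0.022, 1.35, -0.089], 'joint_velocities': [-0.0, -0.001, -0.001, -0.002, 0.001, 0.0, 0.0], 'tau': [0.001, -62.675, 0.049, -39.242, 0.016, 0.007, 0.0], 'position': [0.277, 0.56, 0.242], 'ee_rot': [0.227, 0.974, -0.001, -0.0], 'ft_force': [0.244, 0.186, -0.082], 'torque': [0.003, -0.056, -0.02], 'grasp_force': 0.0, 'grip_width': 1.001} 0.011
```

View pics/top0.png

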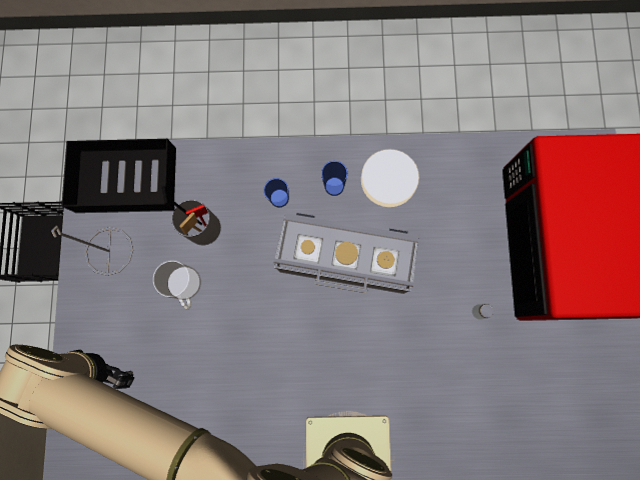

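View pics/side0.png

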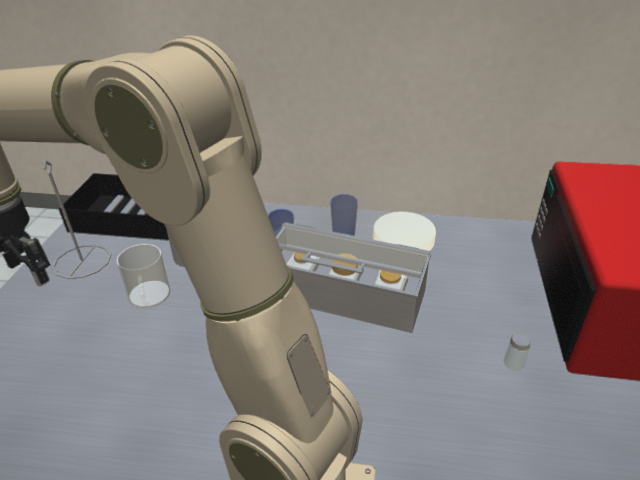

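The top picture shows the station at about (275–417, 220–292). The widest cap is in the middle well at (346,253), and the handle bar is near (341,286). The side picture shows the handle around (335,263). I'll zoom in on both.

```bash
python3 - <<'E'
from h import *
a=cam('top');b=cam('side')
A=cv2.resize(a['color'][205:300,265:425],None,fx=5,fy=5,interpolation=cv2.INTER_CUBIC)[:,:,::-1]
B=cv2.resize(b['color'][215:335,270:440],None,fx=4.7,fy=4.7,interpolation=cv2.INTER_CUBIC)[:,:,::-1]
cv2.imwrite('pics/topc.png',A);cv2.imwrite('pics/sidec.png',B)
for n,c in(('t',a),('s',b)):
    hsv=cv2.cvtColor(c['color'],cv2.COLOR_RGB2HSV);m=cv2.inRange(hsv,(10,90,80),(28,255,255))
    k,l,s,ce=cv2.connectedComponentsWithStats(m)
    for i in range(1,k):
        if s[i,4]>40:
            print(n,s[i].tolist(),ce[i].round(1).tolist(),onplane(c,ce[i],.105).round(3).tolist())
E
```

```text
t [179, 212, 16, 21, 79] [186.3, 220.2] [[0.663, 0.437, 0.105]]
t [301, 240, 14, 14, 144] [307.4, 246.5] [[0.581, 0.098, 0.105]]
t [336, 242, 22, 22, 378] [346.2, 252.7] [[0.561, -0.009, 0.105]]
t [378, 251, 16, 17, 214] [385.4, 259.3] [[0.541, -0.116, 0.105]]
t [166, 433, 26, 47, 228] [176.0, 459.5] [[0.031, 0.444, 0.105]]
t [323, 437, 49, 18, 71] [345.6, 442.5] [[0.066, 0.006, 0.105]]
t [311, 462, 38, 18, 68] [332.6, 468.0] [[0.005, 0.04, 0.105]]
s [294, 253, 11, 10, 66] [298.3, 256.8] [[0.566, 0.105, 0.105]]
s [332, 260, 26, 7, 55] [344.4, 263.3] [[0.556, -0.007, 0.105]]
s [333, 268, 21, 7, 82] [342.3, 271.4] [[0.526, -0.005, 0.105]]
s [381, 271, 20, 12, 185] [389.7, 276.7] [[0.521, -0.114, 0.105]]
```

View pics/topc.png

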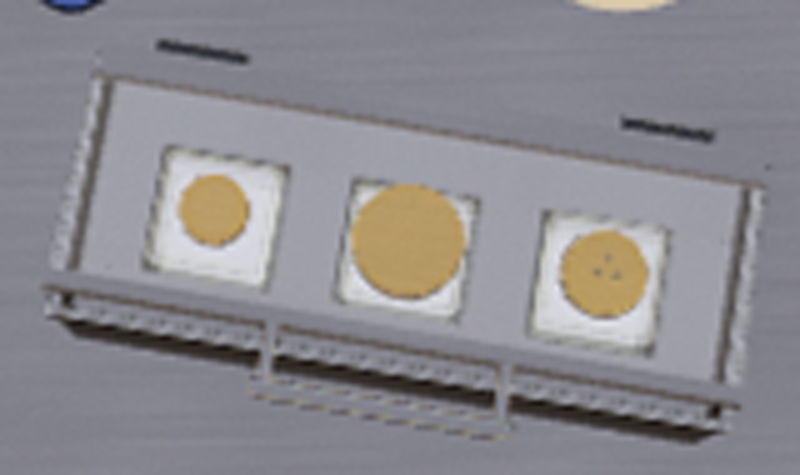

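View pics/sidec.png

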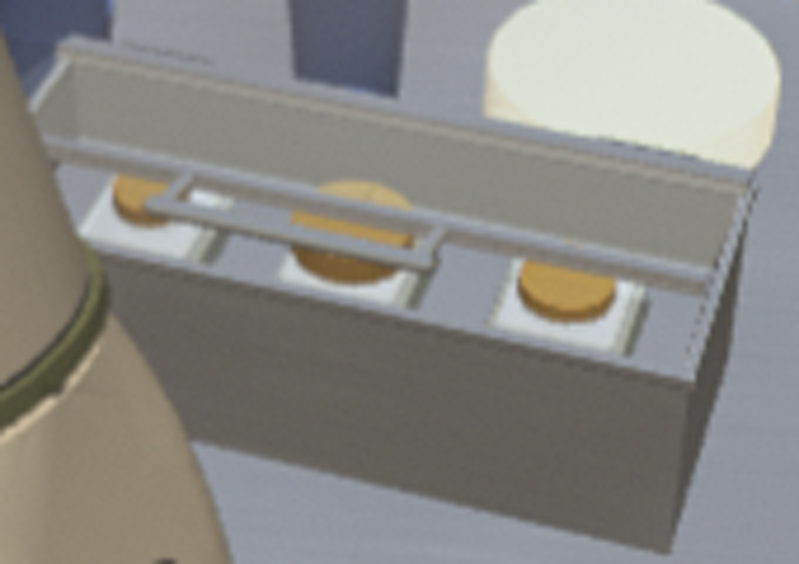

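The crops give the handle bar ends: about (316,283) and (366,292) in the top view, and (303,258) and (362,271) in the side view. The cover is slightly open. The middle cap is the widest, and its top is flat. Next I'll triangulate.

```bash
python3 - <<'E'
from h import *
a=cam('top');b=cam('side')
T=lambda x,y:[265+(x+.5)/5-.5,205+(y+.5)/5-.5]
S=lambda x,y:[270+(x+.5)/4.7-.5,215+(y+.5)/4.7-.5]
P=[]
for n,t,s in[('hL',T(250,393),S(150,203)),('hR',T(507,437),S(432,263)),('stubL',T(266,375),S(172,195)),('stubR',T(502,425),S(425,250)),('hingeL',T(97,75),S(66,42)),('hingeR',T(764,186),S(750,178)),('cap',[346.2,252.7],S(352,213))]:
    p,e=tri(a,t,b,s);P.append(p);print(n,p.round(4),round(e,4))
hm=(P[0]+P[1])/2;d=P[0]-P[1];print('handle mid',hm,'len',np.linalg.norm(d),'yaw',np.arctan2(-d[0],d[1]))
H=(P[4]+P[5])/2;d=P[4]-P[5];print('hinge',H,np.linalg.norm(d),'yaw',np.arctan2(-d[0],d[1]))
print(np.linalg.norm(hm-H), 'cover ang',np.arctan2(hm[2]-.119,np.linalg.norm((hm-H)[:2])))
# front rim from depth of deck/cap
for n,p in(('cap',[346,253]),('deck',[366,262]),('deck2',[327,252])): print(n,depthpts(a,p).round(4))
p=onplane(a,[T(97,75),T(764,186),T(45,285),T(740,405)],.118);print(p.round(4).tolist())
E
```

```text
hL [0.4718 0.0771 0.1794] 0.0003
hR [ 0.4466 -0.055   0.1788] 0.0004
stubL [0.4811 0.0686 0.1776] 0.0001
stubR [ 0.4526 -0.0518  0.1812] 0.0008
hingeL [0.6516 0.1583 0.1374] 0.0026
hingeR [ 0.5822 -0.2002  0.1363] 0.0004
cap [ 0.5602 -0.0075  0.1116] 0.0019
handle mid [0.45918958 0.01106279 0.17910711] len 0.1344177909574126 yaw -0.18807555428122316
hinge [ 0.61687324 -0.02094788  0.13689685] 0.3651360402830417 yaw -0.19115260665409503
0.16634459684126326 cover ang 0.35751466984076125
cap [[ 0.5535 -0.0068  0.1502]]
deck [[ 0.5281 -0.0592  0.1511]]
deck2 [[0.558  0.0438 0.1455]]
[[0.6558, 0.1615, 0.118], [0.5855, -0.2036, 0.118], [0.539, 0.1903, 0.118], [0.466, -0.1846, 0.118]]
```

```bash
cat >> h.py <<'E'
def togo(pos,yaw):
    """tool-down target with tool y heading 'yaw' -> delta_pos, turn in current tool axes"""
    o=get_obs();R=Ro.from_quat(o['ee_rot']);y=np.array([np.cos(yaw),np.sin(yaw),0]);z=np.array([0,0,-1.])
    G=Ro.from_matrix(np.c_[np.cross(y,z),y,z])
    return R.inv().apply(np.array(pos)-o['position']).round(4),(R.inv()*G).as_rotvec().round(4)
E
python3 - <<'E'
from h import *
a=cam('top')
v,u=np.mgrid[225:285,285:410];P=depthpts(a,np.c_[u.ravel(),v.ravel()])
P=P[(P[:,2]>.125)&(P[:,2]<.2)]
yaw=-.19;sx=np.array([np.cos(yaw),np.sin(yaw)]);C=np.array([.561,-.009])
X=(P[:,:2]-C)@sx;Y=(P[:,:2]-C)@np.array([-sx[1],sx[0]])
A=np.c_[X,Y,np.ones(len(X))]
k=np.ones(len(X),bool)
for _ in range(5):
    s=np.linalg.lstsq(A[k],P[k,2],rcond=None)[0];r=A@s-P[:,2];k=abs(r)<.006
print(len(X),k.sum(),s,'ang',np.arctan(-s[0]),'z at x=.075',s[0]*.075+s[2])
print(X[k].min(),X[k].max(),Y[k].min(),Y[k].max())
print(togo([.459,.011,.28],yaw))
E
```

```text
6150 5985 [-0.29205331 -0.00071761  0.14665199] ang 0.2841504064314116 z at x=.075 0.12474798769111
-0.10525372366872426 0.0824549939314641 -0.17383349257751596 0.17752909342096931
(array([-0.4067, -0.4118, -0.0377]), array([-2.000e-04,  2.000e-04,  1.302e+00]))
```

Request:
move_arm(plan=[{"delta_pos":[-0.035,-0.035,-0.02],"turn":[0,0,0.1],"fingers":0.3},{"delta_pos":[-0.07,-0.07,-0.038],"turn":[0,0,0.22],"fingers":0.3},{"delta_pos":[-0.11,-0.11,-0.038],"turn":[0,0,0.36],"fingers":0.3},{"delta_pos":[-0.15,-0.15,-0.038],"turn":[0,0,0.5],"fingers":0.3},{"delta_pos":[-0.19,-0.19,-0.038],"turn":[0,0,0.64],"fingers":0.3},{"delta_pos":[-0.23,-0.23,-0.038],"turn":[0,0,0.78],"fingers":0.3},{"delta_pos":[-0.27,-0.27,-0.038],"turn":[0,0,0.92],"fingers":0.3},{"delta_pos":[-0.31,-0.31,-0.038],"turn":[0,0,1.06],"fingers":0.3},{"delta_pos":[-0.345,-0.35,-0.038],"turn":[0,0,1.18],"fingers":0.3},{"delta_pos":[-0.38,-0.385,-0.038],"turn":[0,0,1.26],"fingers":0.3},{"delta_pos":[-0.407,-0.412,-0.038],"turn":[0,0,1.302],"fingers":0.3},{"delta_pos":[-0.407,-0.412,-0.038],"turn":[0,0,1.302],"fingers":0.3}], force=30)

```text
clock: 1.85
position: [0.4597, 0.0079, 0.2805]
ee_rot: [0.773, 0.635, 0.0, 0.0]
ft_force: [-0.7, 0.5, 0.5]
grip_width: 0.7
grasp_force: 0.0
```

```bash
python3 - <<'E'
from h import *
c=cam('wrist');save(c,'pics/w1.png');print(c['fx'],c['W'].round(3).tolist());print(get_obs()['position'],get_obs()['ft_force'])
E
```

```text
390.18094021282974 [[0.981, -0.187, -0.05, 0.472], [-0.193, -0.947, -0.257, 0.073], [0.001, 0.262, -0.965, 0.411], [0.0, 0.0, 0.0, 1.0]]
[0.45932032 0.00989623 0.28037726] [ 0.45684797  0.85497595 -0.15647254]
```

View pics/w1.png

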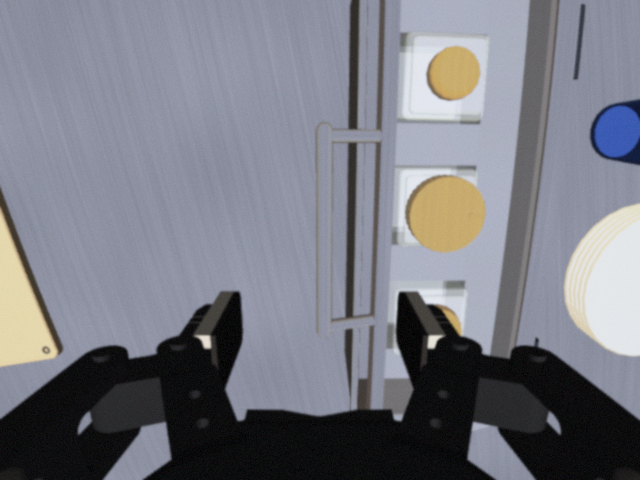

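The handle bar shows at column 324, rows 123 to 334, and lies parallel to the jaws' pads. The middle cap is at (446,214).

```bash
python3 - <<'E'
from h import *
c=cam('wrist');a=cam('top')
uv=[[324,v] for v in range(135,325,15)]
P=depthpts(c,uv);print(P.round(4).tolist())
z=.176
m=onplane(c,[[324,124],[324,333]],z);print(m,m.mean(0),np.linalg.norm(m[0]-m[1]))
T=lambda x,y:[265+(x+.5)/5-.5,205+(y+.5)/5-.5]
for w,t in(([324,124],T(250,393)),([324,333],T(507,437))): print(tri(c,w,a,t))
# cap circle in wrist and top
def cap(c,near):
    hsv=cv2.cvtColor(c['color'],cv2.COLOR_RGB2HSV);m=cv2.inRange(hsv,(10,90,80),(28,255,255))
    k,l,s,ce=cv2.connectedComponentsWithStats(m);i=min(range(1,k),key=lambda i:np.hypot(*(ce[i]-near)));return ce[i],s[i]
w,sw=cap(c,(446,214));t,st=cap(a,(346,253));print(w,sw,t,st,tri(c,w,a,t),onplane(c,w,.105),onplane(a,t,.105))
E
```

```text
[[0.4748, 0.0747, 0.1784], [0.4732, 0.0663, 0.1783], [0.4715, 0.0578, 0.1788], [0.4699, 0.0491, 0.1777], [0.4682, 0.0403, 0.1783], [0.4665, 0.0315, 0.1789], [0.4648, 0.0222, 0.1781], [0.463, 0.0128, 0.1779], [0.4611, 0.0031, 0.1774], [0.4593, -0.0063, 0.1785], [0.4574, -0.0165, 0.1779], [0.4555, -0.0265, 0.1783], [0.4535, -0.0369, 0.1785]]
[[ 0.47595498  0.08081453  0.176     ]
 [ 0.45085932 -0.05109009  0.176     ]] [0.46340715 0.01486222 0.176     ] 0.1342706983876542
(array([0.47721016, 0.08070034, 0.12067953]), np.float64(0.003141874121282677))
(array([ 0.44878337, -0.05603386,  0.16585369]), np.float64(0.002535982892417658))
[446.48670391 215.93117318] [ 409  179   76   75 4475] [359. 248.] [359 248   1   1   1] (array([ 0.60530503, -0.05116781, -0.06053726]), np.float64(0.008754482323573998)) [[ 0.56091031 -0.00563754  0.105     ]] [[ 0.57382258 -0.04430209  0.105     ]]
```

Request:
move_arm(plan=[{"delta_pos":[0.0025,0.002,0],"turn":[0,0,0],"fingers":0.75},{"delta_pos":[0.0025,0.002,0.02],"turn":[0,0,0],"fingers":0.75},{"delta_pos":[0.0025,0.002,0.05],"turn":[0,0,0],"fingers":0.75},{"delta_pos":[0.0025,0.002,0.08],"turn":[0,0,0],"fingers":0.75},{"delta_pos":[0.0025,0.002,0.1],"turn":[0,0,0],"fingers":0.75},{"delta_pos":[0.0025,0.002,0.111],"turn":[0,0,0],"fingers":0.75},{"delta_pos":[0.0025,0.002,0.111],"turn":[0,0,0],"fingers":0.75},{"delta_pos":[0.0025,0.002,0.111],"turn":[0,0,0],"fingers":1},{"delta_pos":[0.0025,0.002,0.111],"turn":[0,0,0],"fingers":1},{"delta_pos":[0.0025,0.002,0.111],"turn":[0,0,0],"fingers":1},{"delta_pos":[0.0025,0.002,0.111],"turn":[0,0,0],"fingers":1}], force=30)

```text
clock: 3.38
position: [0.464, 0.0128, 0.1706]
ee_rot: [0.771, 0.637, 0.002, 0.002]
ft_force: [10.6, -1.8, -7.9]
grip_width: 0.102
grasp_force: 30.7
```

Request:
move_arm(plan=[{"delta_pos":[0,0.009,-0.017],"turn":[0,0,0],"fingers":1},{"delta_pos":[0,0.0165,-0.034],"turn":[0,0,0],"fingers":1},{"delta_pos":[0,0.026,-0.05],"turn":[0,0,0],"fingers":1},{"delta_pos":[0,0.0375,-0.0645],"turn":[0,0,0],"fingers":1},{"delta_pos":[0,0.05,-0.078],"turn":[0,0,0],"fingers":1},{"delta_pos":[0,0.064,-0.09],"turn":[0,0,0],"fingers":1},{"delta_pos":[0,0.064,-0.09],"turn":[0,0,0],"fingers":1}], force=30)

```text
clock: 4.25
position: [0.5244, 0.001, 0.2619]
ee_rot: [0.771, 0.637, 0.0, -0.001]
ft_force: [-11.7, 0.7, 18.0]
grip_width: 0.102
grasp_force: 31.9
```

Request:
move_arm(plan=[{"delta_pos":[0,0.013,-0.013],"turn":[0,0,0],"fingers":1},{"delta_pos":[0,0.029,-0.0235],"turn":[0,0,0],"fingers":1},{"delta_pos":[0,0.046,-0.031],"turn":[0,0,0],"fingers":1},{"delta_pos":[0,0.063,-0.0375],"turn":[0,0,0],"fingers":1},{"delta_pos":[0,0.081,-0.0415],"turn":[0,0,0],"fingers":1},{"delta_pos":[0,0.099,-0.044],"turn":[0,0,0],"fingers":1},{"delta_pos":[0,0.099,-0.044],"turn":[0,0,0],"fingers":1}], force=30)

```text
clock: 5.12
position: [0.6228, -0.0183, 0.3041]
ee_rot: [0.771, 0.637, 0.001, 0.001]
ft_force: [2.9, -1.2, 0.9]
grip_width: 0.105
grasp_force: 30.2
```

Request:
move_arm(plan=[{"delta_pos":[0,0.018,0.0],"turn":[0,0,0],"fingers":1},{"delta_pos":[0,0.036,0.001],"turn":[0,0,0],"fingers":1},{"delta_pos":[0,0.05,0.003],"turn":[0,0,0],"fingers":1},{"delta_pos":[0,0.061,0.0055],"turn":[0,0,0],"fingers":1},{"delta_pos":[0,0.061,0.0055],"turn":[0,0,0],"fingers":1}], force=30)

```text
clock: 5.75
position: [0.6824, -0.0299, 0.2983]
ee_rot: [0.771, 0.637, 0.001, 0.001]
ft_force: [2.7, -2.0, 1.4]
grip_width: 0.097
grasp_force: 31.4
```

Request:
move_arm(plan=[{"delta_pos":[0,0,0],"turn":[0,0,0],"fingers":0.6},{"delta_pos":[0,0,0],"turn":[0,0,0],"fingers":0.6},{"delta_pos":[0,0,0],"turn":[0,0,0],"fingers":0.6},{"delta_pos":[0,0,-0.025],"turn":[0,0,0],"fingers":0.6},{"delta_pos":[0,0,-0.06],"turn":[0,0,0],"fingers":0.6},{"delta_pos":[0,-0.02,-0.08],"turn":[0,0,0],"fingers":0.3},{"delta_pos":[0,-0.06,-0.08],"turn":[0,0,0],"fingers":0},{"delta_pos":[0,-0.1,-0.07],"turn":[0,0,0],"fingers":0},{"delta_pos":[0,-0.124,-0.04],"turn":[0,0,0],"fingers":0},{"delta_pos":[0,-0.124,0.01],"turn":[0,0,0],"fingers":0},{"delta_pos":[0,-0.124,0.06],"turn":[0,0,0],"fingers":0},{"delta_pos":[0,-0.124,0.06],"turn":[0,0,0],"fingers":0}], force=30)

```text
clock: 7.25
position: [0.5578, -0.0059, 0.2351]
ee_rot: [0.771, 0.637, -0.002, -0.002]
ft_force: [0.4, 0.3, -0.2]
grip_width: 1.001
grasp_force: 0.0
```

```bash
python3 - <<'E'
from h import *
c=cam('wrist');save(c,'pics/w2.png');s=cam('side');a=cam('top');o=get_obs()
print(o['position'],o['joint_pos'],o['ft_force'])
im=np.hstack([cv2.resize(c['color'],(400,300)),cv2.resize(s['color'],(400,300))]);im=np.vstack([im,np.hstack([cv2.resize(a['color'][150:330,230:470],(400,300)),np.zeros((300,400,3),np.uint8)])])
cv2.imwrite('pics/m2.png',im[:,:,::-1])
def cap(c,near):
    hsv=cv2.cvtColor(c['color'],cv2.COLOR_RGB2HSV);m=cv2.inRange(hsv,(10,90,80),(28,255,255))
    k,l,s,ce=cv2.connectedComponentsWithStats(m)
    return [(s[i].tolist(),ce[i].round(1).tolist(),onplane(c,ce[i],.105).round(4).tolist()) for i in range(1,k) if s[i,4]>60 and np.hypot(*(ce[i]-near))<170]
for n,q,near in(('w',c,(320,300)),('s',s,(345,265)),('t',a,(346,253))):
    for r in cap(q,near):print(n,r)
E
```

```text
[ 0.56092944 -0.00614588  0.24014947] [-0.54150444  0.19826396  0.54242185  1.66637529 -0.10602108  1.30344165
 -0.1701085 ] [ 1.53256415 -0.29377946  0.581256  ]
w ([283, 189, 90, 89, 6253], [327.3, 233.1], [[0.5628, -0.0061, 0.105]])
w ([299, 335, 59, 58, 2685], [327.8, 363.5], [[0.5445, -0.107, 0.105]])
s ([332, 253, 26, 22, 454], [344.5, 263.8], [[0.5539, -0.0074, 0.105]])
s ([381, 267, 20, 16, 262], [390.2, 274.7], [[0.5285, -0.1153, 0.105]])
t ([179, 212, 16, 21, 78], [186.3, 220.1], [[0.6634, 0.4372, 0.105]])
t ([301, 240, 14, 14, 149], [307.5, 246.5], [[0.5812, 0.098, 0.105]])
t ([379, 251, 16, 17, 217], [385.9, 259.2], [[0.541, -0.1171, 0.105]])
t ([326, 296, 3, 88, 125], [326.3, 339.4], [[0.3278, 0.0505, 0.105]])
t ([333, 399, 49, 7, 249], [356.3, 401.6], [[0.1666, -0.025, 0.105]])
```

View pics/m2.png

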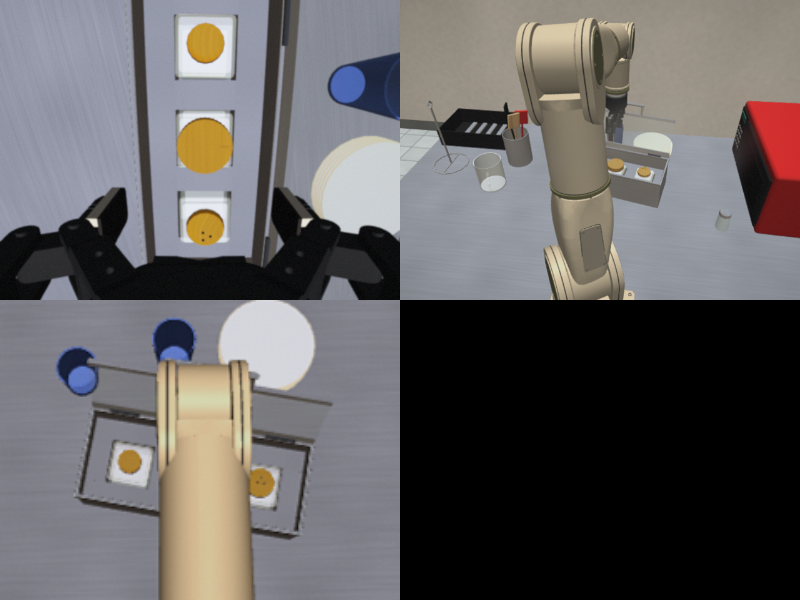

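The montage shows the cover standing past upright behind the station, well clear. In the wrist view the cap is at (327,233), with its mark on the far (+x) side at about (369,236).

```bash
python3 - <<'E'
from h import *
c=cam('wrist');o=get_obs();print(o['position'])
hsv=cv2.cvtColor(c['color'],cv2.COLOR_RGB2HSV);m=cv2.inRange(hsv,(10,90,80),(28,255,255))
k,l,s,ce=cv2.connectedComponentsWithStats(m);i=min(range(1,k),key=lambda i:np.hypot(*(ce[i]-(327,233))))
v,u=np.where(l==i);P=depthpts(c,np.c_[u,v]);print('cap',np.median(P,0),s[i],ce[i])
zt=np.median(P[:,2]);(cc,wh,an)=cv2.minAreaRect(np.c_[u,v].astype(np.float32));print(cc,wh,onplane(c,cc,zt),wh[0]/c['fx']*(c['W'][2,3]-zt))
print('deck',depthpts(c,[[325,155],[325,290]]),'jartop',depthpts(c,[[290,200],[290,262]]))
h=depthpts(cam('top'),[[330,200],[300,235],[410,240]])
print(togo([.562,-.0065,.2],-.19))
a=cam('top');v,u=np.mgrid[200:250,270:440];Q=depthpts(a,np.c_[u.ravel(),v.ravel()])
sx=np.array([np.cos(-.19),np.sin(-.19)]);X=(Q[:,:2]-[.562,-.0065])@sx;Y=(Q[:,:2]-[.562,-.0065])@[-sx[1],sx[0]]
k=(X>.06)&(X<.17)&(abs(Y)>.09)&(abs(Y)<.18)&(Q[:,2]>.13)&(Q[:,2]<.28)
print(k.sum()); f=np.polyfit(Q[k,2],X[k],1);print('cover ang',np.pi/2+np.arctan(f[0]),f, np.std(np.polyval(f,Q[k,2])-X[k]))
E
```

```text
[ 0.56109618 -0.00614065  0.24026904]
cap [ 0.56295245 -0.00619361  0.10436931] [ 277  189   89   87 6019] [321.16597441 232.29157667]
(321.0000305175781, 232.00001525878906) (86.26702880859375, 86.26702880859375) [[ 0.56271905 -0.0059723   0.10436931]] 0.058957796110508706
deck [[ 0.57571343  0.04354254  0.05921286]
 [ 0.55480529 -0.0680595   0.05875325]] jartop [[ 0.54392364  0.01740787  0.08380278]
 [ 0.53659453 -0.02380412  0.10357721]]
(array([-0.0002,  0.0009,  0.0401]), array([ 0.0031, -0.0012, -0.0001]))
1471
cover ang 1.8098117650807812 [0.24367343 0.04621386] 0.0017323872698048052
```

Request:
move_arm(plan=[{"delta_pos":[0,0.0015,0.03],"turn":[0,0,0],"fingers":0},{"delta_pos":[0,0.0015,0.07],"turn":[0,0,0],"fingers":0},{"delta_pos":[0,0.0015,0.1],"turn":[0,0,0],"fingers":0},{"delta_pos":[0,0.0015,0.125],"turn":[0,0,0],"fingers":0},{"delta_pos":[0,0.0015,0.138],"turn":[0,0,0],"fingers":0},{"delta_pos":[0,0.0015,0.145],"turn":[0,0,0],"fingers":0},{"delta_pos":[0,0.0015,0.145],"turn":[0,0,0],"fingers":0},{"delta_pos":[0,0.0015,0.145],"turn":[0,0,0],"fingers":0}], force=60)

```text
clock: 8.55
position: [0.5619, -0.0063, 0.0937]
ee_rot: [0.771, 0.637, 0.001, 0.0]
ft_force: [0.1, 0.3, -0.0]
grip_width: 1.001
grasp_force: 0.0
```

```bash
python3 - <<'E'
from h import *
c=cam('wrist');save(c,'pics/w3.png');o=get_obs();print(o['position'],o['ft_force'],o['joint_pos'])
E
```

```text
[ 0.56189119 -0.00633773  0.09363081] [-0.63819662  0.24003954 -0.00643982] [-0.49968941  0.35145198  0.51117481  1.82375533 -0.19982612  1.01597078
 -0.09897176]
```

View pics/w3.png

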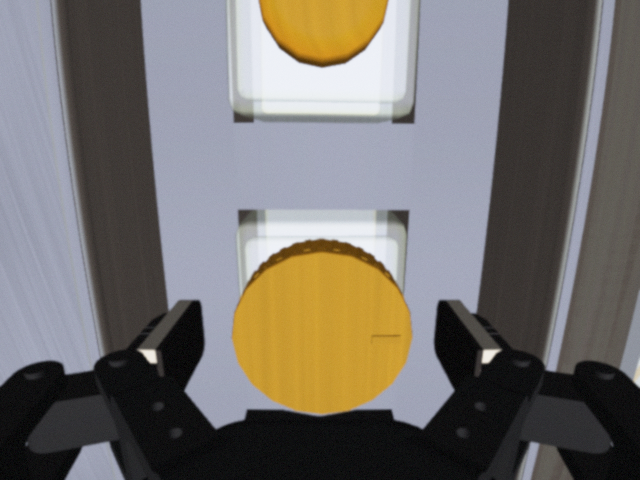

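The pads straddle the cap: it spans columns 233 to 411, with the pad faces at 203 and 436. The mark is at (386,337). I'll check the fingertip height by depth.

```bash
python3 - <<'E'
from h import *
c=cam('wrist')
for uv in ([190,306],[198,315],[150,356],[446,306],[490,356],[165,345],[475,345]): print(uv,depthpts(c,uv).round(4))
E
```

```text
[190, 306] [[0.5213 0.0127 0.105 ]]
[198, 315] [[0.521  0.007  0.1001]]
[150, 356] [[0.5183 0.011  0.1325]]
[446, 306] [[ 0.6057 -0.0036  0.1048]]
[490, 356] [[ 0.6088 -0.0063  0.1328]]
[165, 345] [[0.5214 0.0116 0.1287]]
[475, 345] [[ 0.6055 -0.003   0.1313]]
```

Request:
move_arm(plan=[{"delta_pos":[0,0.001,0.003],"turn":[0,0,0],"fingers":0},{"delta_pos":[0,0.001,0.006],"turn":[0,0,0],"fingers":0},{"delta_pos":[0,0.001,0.006],"turn":[0,0,0],"fingers":0.15},{"delta_pos":[0,0.001,0.006],"turn":[0,0,0],"fingers":0.25},{"delta_pos":[0,0.001,0.006],"turn":[0,0,0],"fingers":0.5},{"delta_pos":[0,0.001,0.006],"turn":[0,0,0],"fingers":0.5},{"delta_pos":[0,0.001,0.006],"turn":[0,0,0],"fingers":0.5},{"delta_pos":[0,0.001,0.006],"turn":[0,0,0],"fingers":0.5}], force=90)

```text
clock: 9.65
position: [0.5629, -0.0066, 0.0874]
ee_rot: [0.771, 0.637, 0.001, 0.0]
ft_force: [0.1, -1.2, 5.4]
grip_width: 0.706
grasp_force: 95.9
```

Request:
move_arm(plan=[{"delta_pos":[0,0,0],"turn":[0,0,-0.08],"fingers":0.5},{"delta_pos":[0,0,-0.0003],"turn":[0,0,-0.17],"fingers":0.5},{"delta_pos":[0,0,-0.0006],"turn":[0,0,-0.26],"fingers":0.5},{"delta_pos":[0,0,-0.001],"turn":[0,0,-0.35],"fingers":0.5},{"delta_pos":[0,0,-0.001],"turn":[0,0,-0.35],"fingers":0.5}], force=90)

```text
clock: 10.28
position: [0.5629, -0.0066, 0.0885]
ee_rot: [0.648, 0.762, 0.001, 0.0]
ft_force: [0.1, -0.4, 6.7]
grip_width: 0.707
grasp_force: 95.9
```

```bash
python3 - <<'E'
from h import *
c=cam('wrist');save(c,'pics/w4.png');o=get_obs();print(o['position'],o['ft_force'],o['torque'],o['joint_pos'],o['grip_width'])
E
```

```text
[ 0.56293743 -0.00651931  0.08854766] [-0.82769749 -0.3126396   6.54244115] [-0.06395072  0.10549917  0.03752004] [-0.44444826  0.35201048  0.44554063  1.82227354 -0.17737367  1.00497073
  0.23291059] 0.7044047496151697
```

View pics/w4.png

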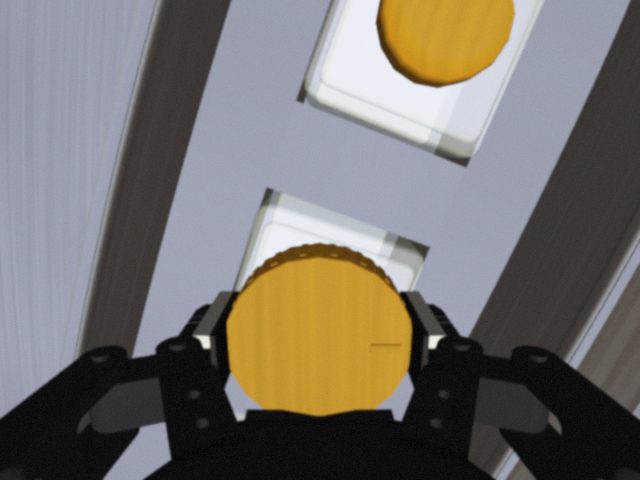

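The cap turned with the gripper: the mark still sits at (386,347) between the pads. The jar stayed put. I'll continue to about 56° in total.

Request:
move_arm(plan=[{"delta_pos":[0,0,-0.0005],"turn":[0,0,-0.1],"fingers":0.5},{"delta_pos":[0,0,-0.001],"turn":[0,0,-0.2],"fingers":0.5},{"delta_pos":[0,0,-0.0014],"turn":[0,0,-0.31],"fingers":0.5},{"delta_pos":[0,0,-0.0018],"turn":[0,0,-0.42],"fingers":0.5},{"delta_pos":[0,0,-0.0022],"turn":[0,0,-0.53],"fingers":0.5},{"delta_pos":[0,0,-0.0026],"turn":[0,0,-0.63],"fingers":0.5},{"delta_pos":[0,0,-0.0026],"turn":[0,0,-0.63],"fingers":0.5},{"delta_pos":[0,0,-0.0026],"turn":[0,0,-0.63],"fingers":0.5}], force=90)

```text
clock: 11.32
position: [0.5622, -0.0065, 0.0903]
ee_rot: [0.382, 0.924, -0.0, -0.0]
ft_force: [-0.2, 0.0, 0.2]
grip_width: 0.704
grasp_force: 96.6
```

```bash
python3 - <<'E'
from h import *
c=cam('wrist');save(c,'pics/w5.png');o=get_obs();print(o['position'],o['ft_force'],o['torque'],o['joint_pos'],o['grip_width'])
E
```

```text
[ 0.56224634 -0.00656362  0.09029952] [-0.13538447 -0.41398048 -0.07828967] [-0.01886166  0.00882321  0.03034848] [-0.35622969  0.3387923   0.33880967  1.816688   -0.13097745  1.00812412
  0.82293057] 0.7067185583521757
```

View pics/w5.png

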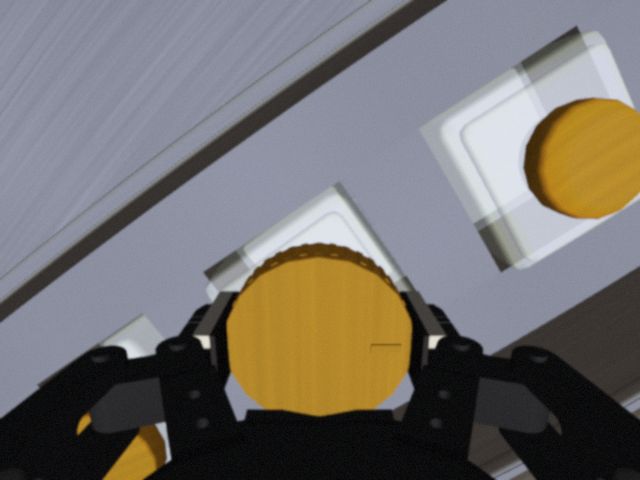

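The cap came round with the gripper by about 56° in total, with no residual force. The mark is still at (386,347). Now the lift.

Request:
move_arm(plan=[{"delta_pos":[0,0,-0.001],"turn":[0,0,0],"fingers":0.5},{"delta_pos":[0,0,-0.002],"turn":[0,0,0],"fingers":0.5},{"delta_pos":[0,0,-0.003],"turn":[0,0,0],"fingers":0.5},{"delta_pos":[0,0,-0.003],"turn":[0,0,0],"fingers":0.5}], force=90)

```text
clock: 11.88
position: [0.5624, -0.0065, 0.0935]
ee_rot: [0.381, 0.925, 0.0, 0.0]
ft_force: [0.6, 0.1, -0.2]
grip_width: 0.704
grasp_force: 96.8
```

No pull on the jar, so I'll continue.

Request:
move_arm(plan=[{"delta_pos":[0,0,-0.004],"turn":[0,0,0],"fingers":0.5},{"delta_pos":[0,0,-0.009],"turn":[0,0,0],"fingers":0.5},{"delta_pos":[0,0,-0.015],"turn":[0,0,0],"fingers":0.5},{"delta_pos":[0,0,-0.02],"turn":[0,0,0],"fingers":0.5},{"delta_pos":[0,0,-0.023],"turn":[0,0,0],"fingers":0.5},{"delta_pos":[0,0,-0.023],"turn":[0,0,0],"fingers":0.5},{"delta_pos":[0,0,-0.023],"turn":[0,0,0],"fingers":0.5},{"delta_pos":[0,0,-0.023],"turn":[0,0,0],"fingers":0.5}], force=90)

```text
clock: 12.88
position: [0.5622, -0.0065, 0.1162]
ee_rot: [0.381, 0.925, -0.0, -0.0]
ft_force: [-0.5, 0.3, 0.1]
grip_width: 0.704
grasp_force: 96.8
```

```bash
python3 - <<'E'
from h import *
c=cam('wrist');s=cam('side');o=get_obs();print(o['position'],o['ft_force'],o['grasp_force'])
im=np.hstack([cv2.resize(c['color'],(400,300)),cv2.resize(s['color'][190:340,250:450],(400,300))])
cv2.imwrite('pics/m6.png',im[:,:,::-1])
P=depthpts(c,[[320,330],[300,300],[340,370]]);print(P)
E
```

```text
[ 0.56225686 -0.00652354  0.11623084] [-0.57179847 -1.1666883  -0.33645224] 96.79033317952417
[[ 5.58473487e-01 -2.61759452e-03  1.32752470e-01]
 [ 5.46786526e-01 -6.58630754e-05  1.31703682e-01]
 [ 5.74428227e-01 -8.82541975e-03  1.31691627e-01]]
```

View pics/m6.png

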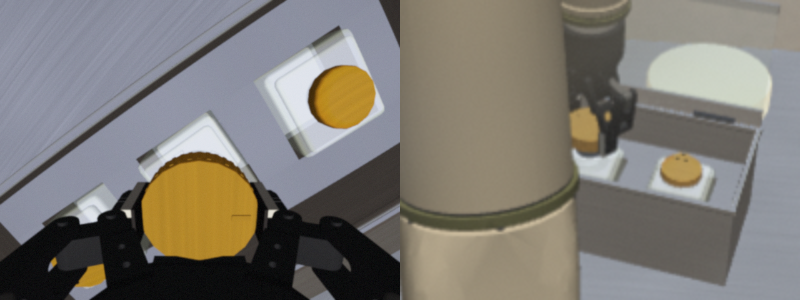

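The cap is level in the gripper, with its top at 132 mm, so its lower edge is about 17 mm above the rim. The jar is still down in its well.

```bash
python3 -c "
from workcell import hand_in
print(hand_in())"
```

```text
the job is handed in; nothing more can be done
None
```

I handed the job in at about 13 s of the 51 s limit, and no verdict came back: by my measurements the cover stands at about 1.81 rad, and the cap was turned about 56° and is held level about 17 mm above the rim, with the jar still down in its well.

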